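# Slide a bowl blank home into the drying rack

## Task

Slide the big thick bowl blank flat along the bench into the low wooden drying rack, under its shelf, until the blank's edge rests against the back board. Keep the blank flat on the bench all the way, and leave the small thin platter blank, the vase on the rack, the oil bottle and the gouge where they are.

Things in the scene. Friction and masses are not known exactly. Their poses are not given: they have to be found in the camera images.
- blank_center (a point): Centre (half-way up) of the bowl blank: a plain light-wood disc, 160 mm in diameter, 45 mm thick, with turned rings on its top, about 0.6 kg, lying flat and loose on the bench; its z axis points up. It is too wide to be gripped across. It is pushed by its rim and slides with ordinary wood friction (up to about 8 N).
- rack: Low plywood drying rack, fixed to the bench. Origin: on the bench, middle of the open mouth; x points level into the bay, y across it, z up. Bay 184 mm wide between two 20 mm side boards from x = 0 to 122 mm; a back board closes it at x = 102 mm; its floor is the bench. A shelf covers it from x = 0 to 122 mm, y = -112 to +112 mm, underside 62 mm and top 80 mm above the bench.
- home (a point): Point fixed on the rack where the blank's centre lies when the blank is home against the back board: 22 mm into the bay from the mouth, mid-way between the side boards, 22.5 mm above the bench. Home, the blank has 12 mm of play at each side and still stands 58 mm out of the mouth.
- platter: Small thin dark-wood platter blank, a disc 110 mm in diameter and 20 mm thick, loose on the bench beside the bowl blank (the two may be either way round); origin at the centre of its underside. Bystander: leave it alone.
- vase: Turned dark-wood vase, 68 mm at the widest and 95 mm tall, standing loose on the rack's shelf towards its rear; origin at the centre of its foot, z up. Bystander: leave it standing.
- oil: Brown oil bottle, 60 mm in diameter and 130 mm tall, standing loose on the bench; origin at the centre of its underside. Bystander: leave it standing.
- gouge: Turning gouge lying loose on the bench beyond the rack, 370 mm long, up to 36 mm thick; origin on the bench under the middle of its 200 mm wooden handle, x along it towards the steel (tip at x = 270 mm). Bystander: leave it alone.
Not all that is in view belongs to the job. Leave any black look-alike of the part that bears blank_center alone.

How it is judged:
By the outcome, as a careful person would: the job done as asked, in the order asked, and still so for the second after the job is handed in, with the robot touching nothing.
It also fails if it takes over 54 s, if anything falls off the work surface, if the arm or the gripper's body presses on something with over 40 N, if the wrist force passes 120 N, or if a joint passes its speed limit or range.

## Robot

A 6-joint arm with a two-finger parallel gripper is mounted at the origin on the work surface. World frame = base frame: x ahead of the robot, y to its left, z up, the work surface at z = 0. Lengths are in m, angles in rad, forces in N, time in s.
With the tool pointing down it reaches from about 0.225 to 0.875 m from the base axis. Payload 3.4 kg.
Tool frame: the origin (TCP) lies between the finger pads; the fingertips stand 8 mm ahead of it and the grasp point (between the pads) lies 11 mm behind it; z points along the fingers, y is the line along which they close (so a half turn about z gives the same grasp; the last joint's range is limited). The gripper opens to 85 mm and grips with 20 to 120 N. Pads are 22 mm wide; open, the fingers measure 114 mm over their backs; the gripper's body (76 mm by 85 mm) begins 54 mm behind the grasp point. The pads swing forward as they close: fully open they stand 13 mm farther back than shut.
Start: joints at [-0.121, 0.276, 1.505, -0, 1.361, -0.121], TCP at [0.575, -0, 0.239] pointing down, gripper open.
Joint ranges: [-2.89, 2.89], [-0.75, 2.08], [0.22, 2.7], [-1.18, 4.32], [0.11, 2.71], [-2.7, 2.7]. Speed limits (rad/s): [2.57, 2.57, 3.14, 3.14, 3.14, 3.14].

## Interface

Orientations are given as a unit quaternion [w, x, y, z].
In Python, from rig import manip gives the robot as it stands.
- The arm moves only by the tool move_arm, never from a script. Its argument "deltas" is a list that holds one entry, the list of rows, each a list of 5 numbers: the shift along the tool's x, y, z normalised to -1 to 1, where 1 is 80 cm, then the turn about the tool's z normalised to -1 to 1, where 1 is 120 degrees, then the closure, from -1 (fully open) to 1 (shut). In form: [[[tx, ty, tz, twist, grip], ...]]. A call has 1 to 12 rows; each row is the pose to reach, as a shift and turn from the pose commanded when the call began, along the tool's axes at that moment; what a row does not reach only later rows make up. A row lasts 1/10 s, in which the tool goes at most 50 mm and 8.59 degrees, less where a joint would pass 70% of its speed; a pose out of reach is approached as far as the arm can. A call with a number of a shift or a turn outside -1 to 1 is refused whole. A call with a gripper value outside its range is refused whole. The fingers move at their own pace and stop on an object; "squeeze" is the grip in N (left out, the last holds). Time passes only in rows, so rows that repeat a pose let the fingers close. It gives the time, the measured TCP pose, the force, the opening and the grip force at its end, in the units of the state.
- manip.get_state(): the state, without advancing time (a new reading comes with each control period).
- manip.get_image(name): name is "scene" or "side" or "wrist"; returns the picture (480x640x3 uint8, red, green, blue); there is no depth.
- manip.camera_params(name): a dict with "fx", "fy", "cx", "cy" (pixels), "R" (3x3) and "t" (3): a world point X has camera coordinates R X + t; the wrist camera has in their place "tool_from_camera" (4x4, takes a point from camera to tool coordinates, whose origin is the TCP and whose axes are the flange's). Camera axes: x right, y down, z forward; pixel columns grow to the right and rows downward; lengths in m; the calibration is good to about 2 mm. A picture is of the moment at which its call begins: read the wrist's pose just before it. camera_params takes no time and is no camera call.
- manip.sign_off(): hands the job in; it is judged then, once.
The state is a dict: "clock": time; "qpos": joint angles; "qd": joint speeds; "effort": joint torques, N m; "position": TCP position; "ee_rot": TCP orientation; "contact_force": force on the tool from outside, world axes, zero at the start; "moment": the same for the moment, N m; "width": finger opening in m; "gripper_force": force on a finger pad.
Only numpy, scipy, OpenCV 4.12 (cv2) and the standard library are available. Lean on these libraries where they do the work, as an engineer would, in place of code of your own. Each camera call takes 0.05 s, during which the arm holds its last target. There are 200 camera calls.

## Working session

There is one attempt and no reset: what is moved stays moved. The work goes in short steps, Python scripts to look and compute and a tool call to move; the robot and the scene stay as the last step left them, time stands still between calls to the robot, and variables do not carry over. Pictures are saved under pics/ and viewed, at most 10 in all, crops included, and the job is handed in when it is done.

Besides the shell and the picture viewer there is one more tool, called after ">>>" as name(argument=value, ...), one argument or row to a line, values as JSON. move_arm: Moves the arm, as the interface text tells. Scaled input: -1 to 1 covers 80 cm each way for a shift and 120 degrees each way for a turn. Its arguments: {"type":"object","properties":{"deltas":{"type":"array","items":{"type":"array","items":{"type":"array","items":{"type":"number","minimum":-1,"maximum":1}}}},"squeeze":{"type":"number"}},"required":["deltas"]}

```bash
mkdir -p pics; python3 - <<'E'
from rig import manip
import cv2
s=manip.get_state();print(s['position'],s['ee_rot'],s['width'],s['clock'])
for n in('scene','side'):
    cv2.imwrite(f'pics/{n}1.png',manip.get_image(n)[:,:,::-1]);p=manip.camera_params(n);print(n,p)
E
```

```text
[5.74495165e-01 4.20095953e-05 2.38443503e-01] [-7.06710983e-04  7.07103814e-01  7.07109164e-01 -5.71625769e-04] 0.08532467586580862 0.0
scene {'fx': 504.0077987763483, 'fy': 504.0077987763483, 'cx': 316.2678441392817, 'cy': 237.7244841270136, 'R': array([[ 0.85224596,  0.52311081,  0.0056486 ],
       [ 0.41168027, -0.66396407, -0.62423638],
       [-0.32279433,  0.53432835, -0.7812151 ]]), 't': array([-0.4215045 , -0.17561737,  1.48903515])}
side {'fx': 582.1264957718544, 'fy': 582.1264957718544, 'cx': 325.2873875246032, 'cy': 235.1722068974125, 'R': array([[ 0.80687649, -0.59037602, -0.02016152],
       [-0.40354506, -0.52596413, -0.74867424],
       [ 0.43139508,  0.61222373, -0.66263142]]), 't': array([-0.42731926,  0.25670586,  1.21509075])}
```

View pics/scene1.png

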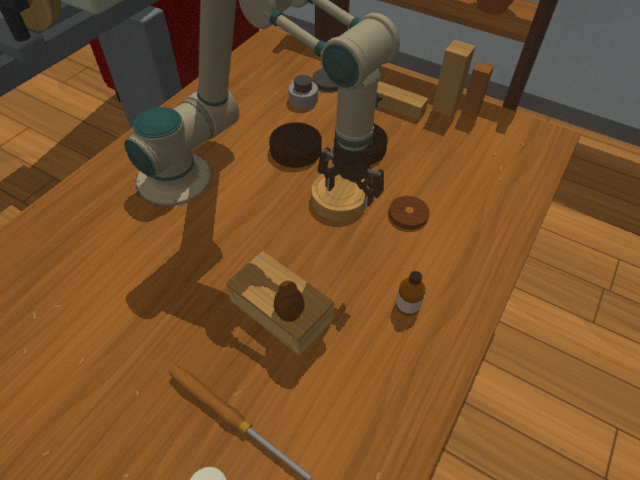

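View pics/side1.png

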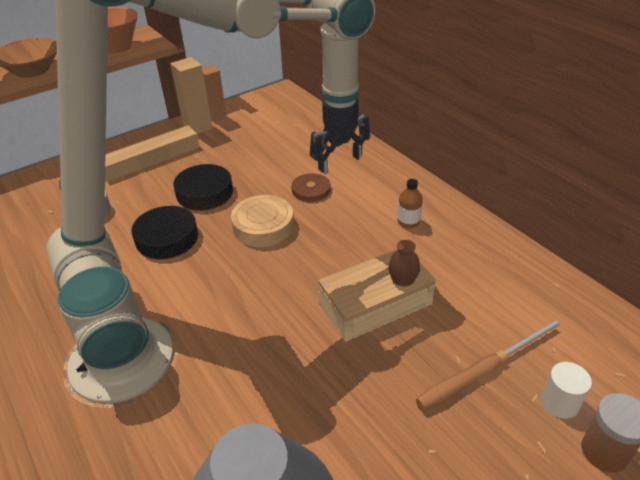

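Scene view: blank around (340,197), rack top corners around (228,290), (265,256), (332,305), (297,343), oil (410,300), platter (409,212), gouge around (240,425). Side view: blank (263,220), rack (375,295). Next come enlarged crops.

```bash
python3 - <<'E'
import cv2
a=cv2.imread('pics/scene1.png')[160:360,210:450];b=cv2.imread('pics/side1.png')[160:350,220:450]
cv2.imwrite('pics/sc.png',cv2.resize(a,(720,600),interpolation=cv2.INTER_CUBIC));cv2.imwrite('pics/sd.png',cv2.resize(b,(690,570),interpolation=cv2.INTER_CUBIC))
E
```

```text
(no output)
```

View pics/sc.png

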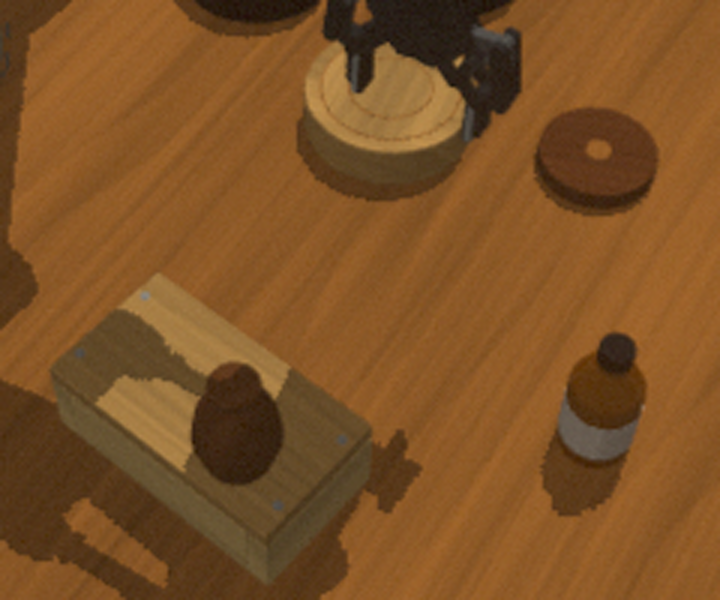

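View pics/sd.png

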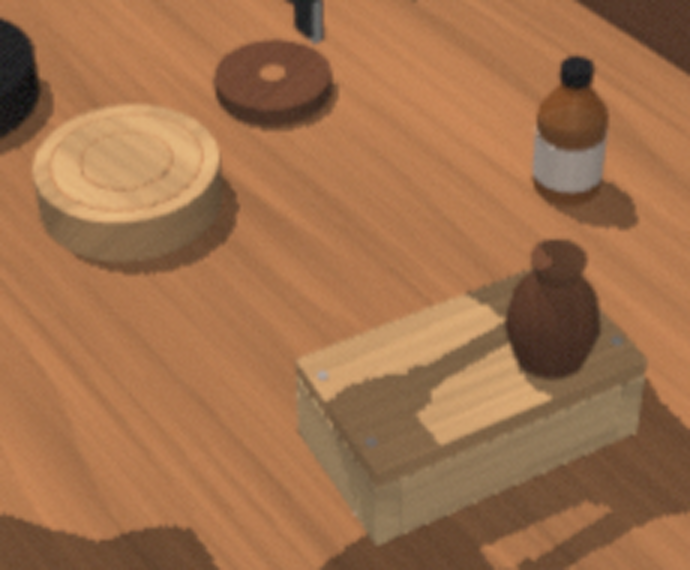

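The crops show the mouth edge of the shelf at scene crop (160,273)–(372,432) and back edge (52,375)–(268,540). The blank's top centre is near (382,93) in the scene crop and (127,163) in the side crop.

```bash
cat > h.py <<'E'
from rig import manip
import numpy as np
from scipy.optimize import least_squares
P={n:manip.camera_params(n) for n in('scene','side')}
O={'scene':(210,160),'side':(220,160)}
def full(n,c): return np.array(O[n])+np.array(c,float)/3-1/3
def proj(n,X):
    p=P[n];c=p['R']@X+p['t'];return np.array([p['fx']*c[0]/c[2]+p['cx'],p['fy']*c[1]/c[2]+p['cy']])
def onz(n,uv,z):
    p=P[n];d=p['R'].T@np.array([(uv[0]-p['cx'])/p['fx'],(uv[1]-p['cy'])/p['fy'],1]);o=-p['R'].T@p['t']
    return o+d*(z-o[2])/d[2]
E
python3 - <<'E'
from h import *
C={'ml':(0,.112,.08),'mr':(0,-.112,.08),'bl':(.122,.112,.08),'br':(.122,-.112,.08),'gbr':(.122,-.112,0),'gbl':(.122,.112,0)}
for k,n,c in[('s',"scene",(160,273)),('s','scene',(372,432)),('s','scene',(268,540)),('s','scene',(52,375)),('d','side',(298,362)),('d','side',(372,478)),('d','side',(643,358))]:
    print(n,c,onz(n,full(n,c),.08).round(4))
for n,c in[('scene',(382,93)),('side',(127,163))]: print('blank',onz(n,full(n,c),.045).round(4))
for n,c in[('scene',(598,150)),('side',(273,73))]: print('platter',onz(n,full(n,c),.02).round(4))
for n,c in[('scene',(598,447)),('side',(569,178))]: print('oil',onz(n,full(n,c),.0).round(4))
E
```

```text
scene (160, 273) [ 0.42   -0.1266  0.08  ]
scene (372, 432) [ 0.6412 -0.1651  0.08  ]
scene (268, 540) [ 0.6232 -0.2809  0.08  ]
scene (52, 375) [ 0.4065 -0.2506  0.08  ]
side (298, 362) [ 0.4178 -0.1324  0.08  ]
side (372, 478) [ 0.3941 -0.2509  0.08  ]
side (643, 358) [ 0.6179 -0.2798  0.08  ]
blank [0.4559 0.1726 0.045 ]
blank [0.4583 0.1755 0.045 ]
platter [0.6496 0.236  0.02  ]
platter [0.6497 0.2326 0.02  ]
oil [ 0.7807 -0.0383  0.    ]
oil [ 0.7816 -0.0306 -0.    ]
```

```bash
python3 - <<'E'
from h import *
for n,c in[('side',(203,182)),('side',(165,226)),('scene',(296,139))]: print('decoy',onz(n,c,.045).round(3))
obs=[('scene',(160,273),(0,-1)),('scene',(372,432),(0,1)),('scene',(268,540),(1,1)),('scene',(52,375),(1,-1)),('side',(298,362),(0,-1)),('side',(372,478),(1,-1)),('side',(643,358),(1,1))]
def f(q):
    x=np.array([np.cos(q[2]),np.sin(q[2])]);y=np.array([-x[1],x[0]]);r=[]
    for n,c,(a,b) in obs:
        r+=list(proj(n,np.r_[q[:2]+x*.122*a+y*.112*b,.08])-full(n,c))
    return r
s=least_squares(f,[.529,-.146,-1.72]);q=s.x
x=np.array([np.cos(q[2]),np.sin(q[2])]);y=np.array([-x[1],x[0]])
print(q,np.degrees(q[2]),np.round(s.fun,1),'home',q[:2]+.022*x)
b=np.array([.457,.174])-q[:2];print('blank in rack',b@x,b@y)
E
```

```text
decoy [0.402 0.393 0.045]
decoy [0.239 0.284 0.045]
decoy [0.241 0.295 0.045]
[ 0.52907502 -0.1449248  -1.72011844] -98.55552663655304 [-1.   0.2  0.3 -1.4 -1.   0.2 -1.7 -1.7 -0.9 -1.2  1.8 -2.   2.1 -0.1] home [ 0.52580213 -0.16667999]
blank in rack -0.30465341444921895 -0.11871872569403126
```

>>> move_arm(
  deltas=[
    [[0.344,-0.2,0,-0.19,-1],[0.344,-0.2,0,-0.19,-1],[0.344,-0.2,0,-0.19,-1],[0.344,-0.2,0,-0.19,-1],[0.344,-0.2,0,-0.19,-1],[0.344,-0.2,0,-0.19,-1],[0.344,-0.2,0,-0.19,-1],[0.344,-0.2,0,-0.19,-1],[0.344,-0.2,0.15,-0.19,-1],[0.344,-0.2,0.15,-0.19,-1],[0.344,-0.2,0.15,-0.19,-1],[0.344,-0.2,0.15,-0.19,-1]],
  ],
)

```text
clock: 1.3
position: [0.413, 0.2729, 0.116]
ee_rot: [-0.002, 0.554, 0.833, -0.004]
contact_force: [-0.2, 0.5, 0.3]
width: 0.0857
gripper_force: 0.0
```

```bash
python3 - <<'E'
from rig import manip
import cv2
for n in('side',):
    cv2.imwrite(f'pics/{n}2.png',manip.get_image(n)[:,:,::-1])
E
```

```text
(no output)
```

View pics/side2.png

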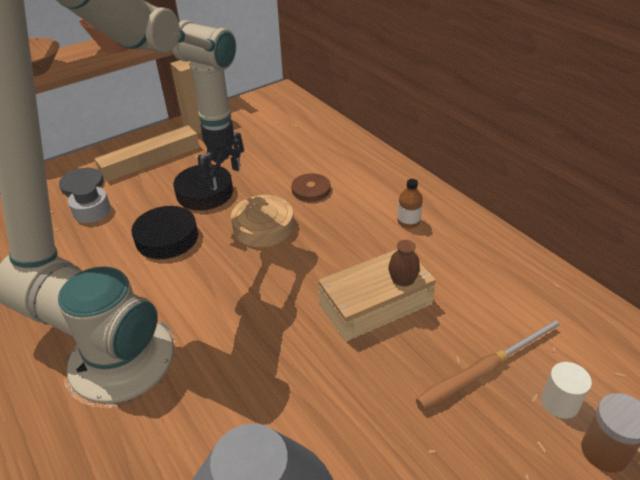

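>>> move_arm(
  deltas=[
    [[0,0,0.04,0,-1],[0,0,0.08,0,-1],[0,0,0.11,0,-1],[0,0,0.125,0,-1],[0,0,0.125,0,-1],[-0.01,0,0.125,0,-1],[-0.02,0,0.125,0,-1],[-0.03,0,0.125,0,-1],[-0.04,0,0.125,0,-1],[-0.05,0,0.125,0,-1],[-0.06,0,0.125,0,-1],[-0.06,0,0.125,0,-1]],
  ],
)

```text
clock: 2.55
position: [0.4344, 0.23, 0.0196]
ee_rot: [0.001, 0.554, 0.833, 0.0]
contact_force: [0.6, 1.0, 1.0]
width: 0.0856
gripper_force: 0.2
```

```bash
python3 - <<'E'
from rig import manip
import cv2
cv2.imwrite('pics/s3.png',cv2.resize(manip.get_image('side')[100:290,150:400,::-1],None,fx=3,fy=3))
E
```

```text
(no output)
```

View pics/s3.png

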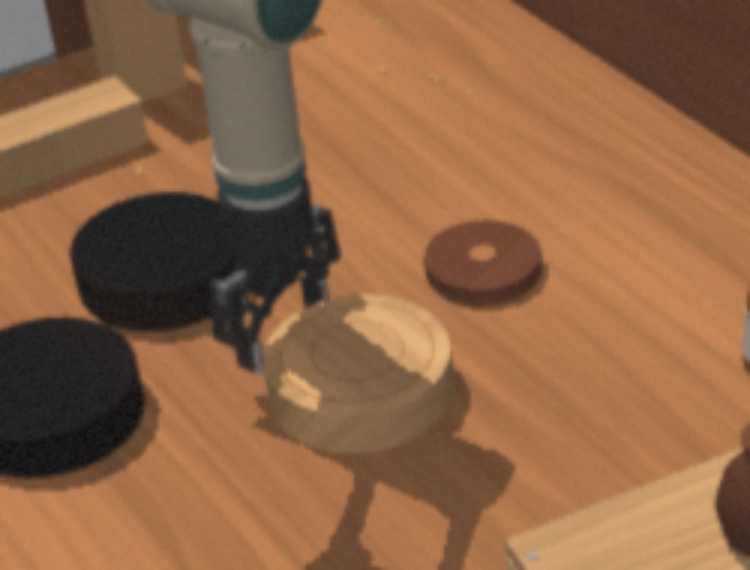

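The fingers straddle the blank's rim and the blank has started to move, with its top centre near (269,216). I'll push on diagonally.

>>> move_arm(
  deltas=[
    [[-0.02,0,0,0,-1],[-0.04,0,0,0,-1],[-0.06,0,0,0,-1],[-0.08,0,0,0,-1],[-0.1,0,0,0,-1],[-0.12,0,0,0,-1],[-0.14,0,0,0,-1],[-0.16,0,0,0,-1],[-0.18,0,0,0,-1],[-0.195,0,0,0,-1],[-0.205,0,0,0,-1],[-0.21,0,0,0,-1]],
  ],
)

```text
clock: 3.8
position: [0.4984, 0.0757, 0.0192]
ee_rot: [-0.0, 0.554, 0.833, -0.0]
contact_force: [-2.1, 3.7, 2.9]
width: 0.0855
gripper_force: 2.4
```

```bash
python3 - <<'E'
from rig import manip
import cv2
print(manip.get_state()['position'])
cv2.imwrite('pics/s4.png',cv2.resize(manip.get_image('side')[130:330,220:470,::-1],None,fx=3,fy=3))
E
```

```text
[0.4984232  0.07573647 0.01916356]
```

View pics/s4.png

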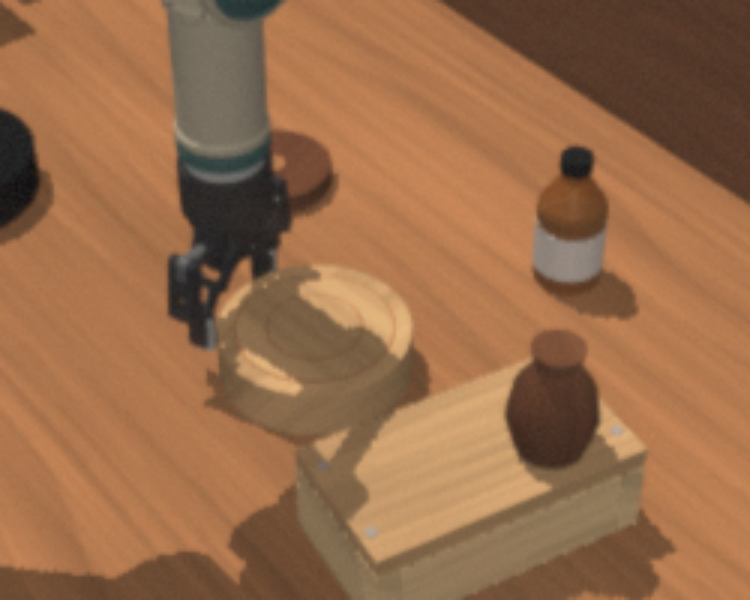

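The blank's top centre is at crop (315,325) and the rack's near-left corner at (298,455).

```bash
cat >> h.py <<'E'
m=np.array([.5291,-.1449]);ux=np.array([np.cos(-1.72),np.sin(-1.72)]);uy=np.array([-ux[1],ux[0]])
def rk(p): p=np.array(p)[:2]-m;return (p@ux).round(4),(p@uy).round(4)
E
python3 - <<'E'
from h import *
b=onz('side',np.array([220,130])+np.array([315,325])/3-.33,.045);print(b,rk(b),rk([.4984,.0757]))
c=onz('side',np.array([220,130])+np.array([298,455])/3-.33,.08);print(c,rk(c))
d=np.array([.4984,.0757])-b[:2];print(np.linalg.norm(d), d@[-.386,.923], d@[.923,.386])
E
```

```text
[0.53127212 0.00329746 0.045     ] (np.float64(-0.1469), np.float64(-0.0199)) (np.float64(-0.2136), np.float64(-0.0632))
[ 0.41607259 -0.13486668  0.08      ] (np.float64(0.0069), np.float64(-0.1133))
0.07951543854260303 0.0795161883124251 -0.0023935883061950505
```

>>> move_arm(
  deltas=[
    [[-0.015,0,0,0,-1],[-0.03,0,0,0,-1],[-0.042,0,0,0,-1],[-0.0475,0,0,0,-1],[-0.0475,0,0,0,-1],[0.0,0,0,0,-1],[0.0525,0,0,0,-1],[0.0525,0.04,0,0.07,-1],[0.0525,0.081,0,0.14,-1],[0.0525,0.081,0,0.21,-1],[0.0525,0.081,0,0.262,-1],[-0.019,0.081,0,0.262,-1]],
  ],
)

```text
clock: 5.05
position: [0.5599, 0.0975, 0.019]
ee_rot: [-0.001, 0.757, 0.654, -0.0]
contact_force: [0.9, 0.4, -0.6]
width: 0.0859
gripper_force: 0.0
```

```bash
python3 - <<'E'
from h import *
import cv2
s=manip.get_state();print(s['position'],s['ee_rot'],rk(s['position']))
cv2.imwrite('pics/s5.png',cv2.resize(manip.get_image('side')[130:330,220:470,::-1],None,fx=3,fy=3))
E
```

```text
[0.55988863 0.09749019 0.01897538] [-1.01661927e-03  7.56786447e-01  6.53661330e-01 -3.25401063e-04] (np.float64(-0.2443), np.float64(-0.0056))
```

View pics/s5.png

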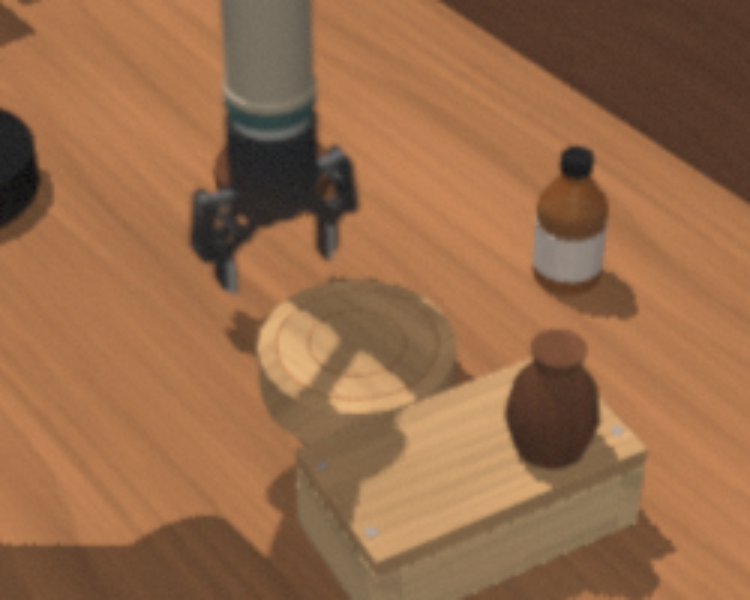

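The blank's top centre is at crop (356.5,347), sitting in front of the mouth. The gripper is behind it.

```bash
python3 - <<'E'
from h import *
b=onz('side',np.array([220,130])+np.array([356.5,347])/3-.33,.045);print(b,rk(b))
E
```

```text
[ 0.54204066 -0.03820188  0.045     ] (np.float64(-0.1074), np.float64(-0.0031))
```

>>> move_arm(
  deltas=[
    [[-0.015,0.004,0,0,-1],[-0.03,0.005,0,0,-1],[-0.045,0.005,0,0,-1],[-0.06,0.005,0,0,-1],[-0.075,0.005,0,0,-1],[-0.09,0.005,0,0,-1],[-0.105,0.005,0,0,-1],[-0.12,0.005,0,0,-1],[-0.135,0.005,0,0,-1],[-0.15,0.005,0,0,-1],[-0.16,0.005,0,0,-1],[-0.165,0.005,0,0,-1]],
  ],
)

```text
clock: 6.3
position: [0.5456, -0.0383, 0.0193]
ee_rot: [0.0, 0.759, 0.651, 0.0]
contact_force: [0.4, 2.7, -0.8]
width: 0.0853
gripper_force: 1.2
```

```bash
python3 - <<'E'
from h import *
import cv2
s=manip.get_state();print(s['position'],s['contact_force'],rk(s['position']))
a=cv2.resize(manip.get_image('scene')[180:370,210:350,::-1],None,fx=2.85,fy=3)
b=cv2.resize(manip.get_image('side')[160:350,290:425,::-1],None,fx=2.9,fy=3)
cv2.imwrite('pics/s6.png',np.hstack([a,b]));print(a.shape,b.shape)
E
```

```text
[ 0.5455951  -0.03826944  0.01933776] [ 0.40799488  2.72382014 -0.78184148] (np.float64(-0.1079), np.float64(0.0005))
(570, 399, 3) (570, 392, 3)
```

View pics/s6.png

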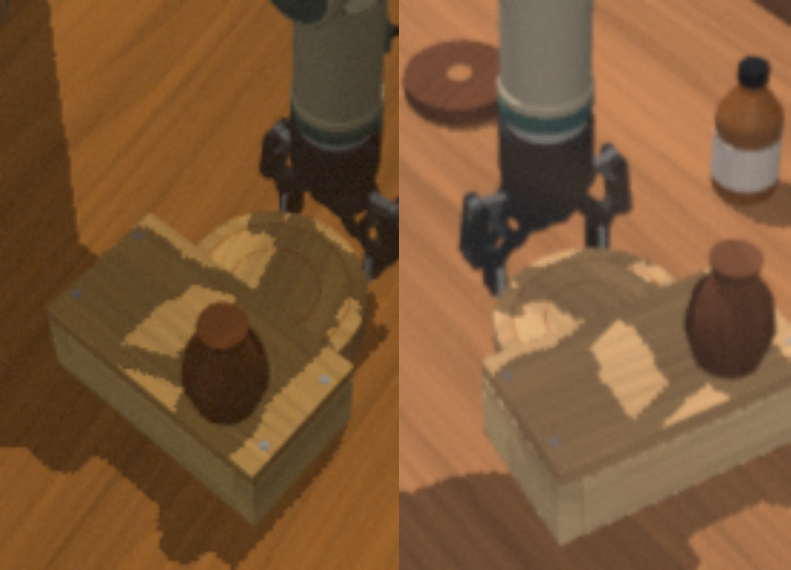

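Both views show the blank entering the bay centrally under the shelf, with the vase undisturbed. I'll push to near home.

>>> move_arm(
  deltas=[
    [[-0.008,0,0,0,-1],[-0.018,0,0,0,-1],[-0.028,0,0,0,-1],[-0.036,0,0,0,-1],[-0.042,0,0,0,-1],[-0.048,0,0,0,-1],[-0.053,0,0,0,-1],[-0.056,0,0,0,-1],[-0.056,0,0,0,-1]],
  ],
)

```text
clock: 7.3
position: [0.5389, -0.0821, 0.0194]
ee_rot: [0.0, 0.758, 0.652, -0.0]
contact_force: [0.0, 0.4, -0.3]
width: 0.0852
gripper_force: 0.5
```

>>> move_arm(
  deltas=[
    [[-0.002,0,0,0,-1],[-0.004,0,0,0,-1],[-0.004,0,0,0,-1]],
  ],
)

```text
clock: 7.6
position: [0.5385, -0.0848, 0.0193]
ee_rot: [0.0, 0.758, 0.652, -0.0]
contact_force: [0.8, 2.9, 1.2]
width: 0.0854
gripper_force: 1.2
```

>>> move_arm(
  deltas=[
    [[-0.002,0,0,0,-1],[-0.004,0,0,0,-1],[-0.004,0,0,0,-1]],
  ],
)

```text
clock: 7.9
position: [0.538, -0.088, 0.0193]
ee_rot: [0.0, 0.758, 0.652, 0.0]
contact_force: [0.4, 3.5, 0.7]
width: 0.0853
gripper_force: 1.5
```

>>> move_arm(
  deltas=[
    [[-0.001,0,0,0,-1],[-0.002,0,0,0,-1],[-0.002,0,0,0,-1]],
  ],
)

```text
clock: 8.2
position: [0.538, -0.0882, 0.0194]
ee_rot: [-0.001, 0.759, 0.651, 0.001]
contact_force: [1.2, 8.8, 1.7]
width: 0.0854
gripper_force: 3.5
```

>>> move_arm(
  deltas=[
    [[-0.001,0,0,0,-1],[-0.002,0,0,0,-1],[-0.002,0,0,0,-1]],
  ],
)

```text
clock: 8.5
position: [0.5379, -0.0883, 0.0194]
ee_rot: [-0.002, 0.759, 0.651, 0.002]
contact_force: [2.2, 13.2, 1.8]
width: 0.0856
gripper_force: 5.8
```

The TCP has stopped and the force climbs to 13 N within 1 mm of the predicted place, so the blank is against the back board. I'll back off and lift.

>>> move_arm(
  deltas=[
    [[0.004,0,0,0,-1],[0.01,0,0,0,-1],[0.03,0,0,0,-1],[0.06,0,0,0,-1],[0.1,0,0,0,-1],[0.1,0,-0.05,0,-1],[0.15,0,-0.1,0,-1],[0.2,0,-0.16,0,-1],[0.25,0,-0.22,0,-1],[0.25,0,-0.22,0,-1],[0.25,0,-0.22,0,-1]],
  ],
)

```text
clock: 9.6
position: [0.5702, 0.1099, 0.1996]
ee_rot: [0.003, 0.757, 0.653, 0.004]
contact_force: [0.6, -0.2, 1.1]
width: 0.085
gripper_force: 0.0
```

```bash
python3 - <<'E'
from h import *
import cv2
a=cv2.resize(manip.get_image('scene')[180:370,210:350,::-1],None,fx=2.85,fy=3)
b=cv2.resize(manip.get_image('side')[160:350,290:425,::-1],None,fx=2.9,fy=3)
cv2.imwrite('pics/s7.png',np.hstack([a,b]))
E
```

```text
(no output)
```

View pics/s7.png

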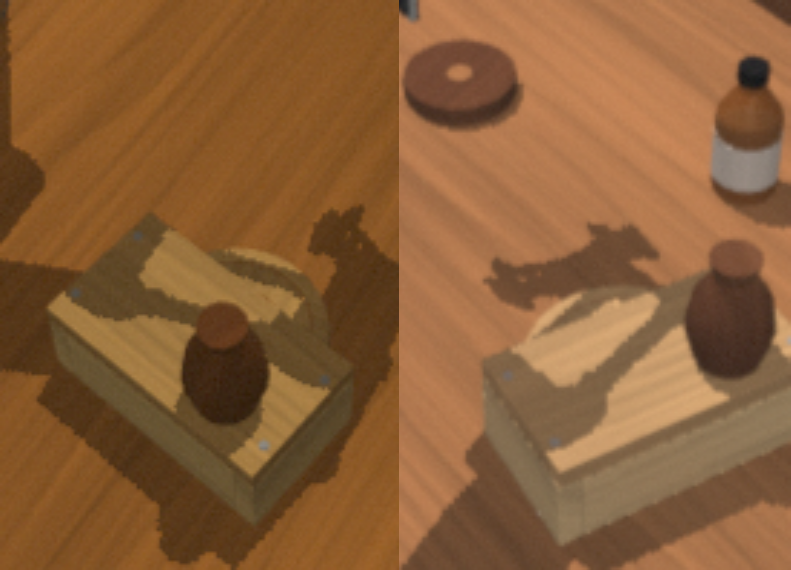

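The blank is deep under the shelf and centred, its rim showing at scene crop (270,260). The vase, oil bottle and platter are where they were, and the arm is clear.

```bash
python3 -c "
from rig import manip
print(manip.sign_off())"
```

```text
the job is handed in; nothing more can be done
None
```

The bowl blank was slid flat into the rack until it stopped against the back board, the bystanders in view (vase, oil bottle, platter) were not disturbed, the gouge was never approached, and the job was handed in at about 10 s.

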